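# Pack the cake tin base and close the end stop

## Robot

A 6-joint arm with a two-finger parallel gripper is mounted at the origin on the work surface. World frame = base frame: x ahead of the robot, y to its left, z up, the work surface at z = 0. Lengths are in m, angles in rad, forces in N, time in s.
With the tool pointing down it reaches from about 0.35 to 0.975 m from the base axis. Payload 17.4 kg.
Tool frame: the origin (TCP) lies at the very end of the fingers, on their centre line; the grasp point (between the pads) lies 19 mm behind it (ctrl.grip_depth is the z of the grasp point in the tool frame, in m); z points along the fingers, x is the direction in which the jaws open and shut, and the axes are right-handed (so a half turn about z gives the same grasp; the last joint's range is limited). The gripper opens to 85 mm and grips with 20 to 120 N. Pads are 22 mm wide; open, the fingers measure 114 mm over their backs; the gripper's body (76 mm by 85 mm) begins 54 mm behind the grasp point. The pads swing forward as they close: fully open they stand 13 mm farther back than shut.
Start: joints at [1.067, 0.116, 1.442, -0, 1.584, -0.038], TCP at [0.303, 0.603, 0.231] pointing down, gripper open.
Joint ranges: [-2.83, 2.83], [-0.83, 2.19], [0.07, 2.5], [-1.14, 4.28], [0.01, 3], [-2.97, 2.97]. Speed limits (rad/s): [1.89, 1.89, 2.22, 3.14, 3.14, 3.14].

## Interface

Orientations are given as a 3x3 rotation matrix whose columns are the frame's x, y, z axes.
In Python, from rig import monitor, camera, calibration, ctrl, trace gives the robot as it stands.
- The arm moves only by the tool jog_arm, never from a script. Its arguments are lists of equal length, an entry for each row: "delta_pos": the shift along the tool's x, y, z in mm, a list of three; "turn": the turn, a rotation vector about the tool's x, y, z in degrees, a list of three; "grip": the opening, from 0 (shut) to 1 (fully open). In form: {"delta_pos": [[x, y, z], ...], "turn": [[ax, ay, az], ...], "grip": [grip, ...]}. A call has 1 to 5 rows; each row is the pose to reach, as a shift and turn from the pose measured when the call began, along the tool's axes at that moment; what a row does not reach only later rows make up. A row lasts 1/12 s, in which the tool goes at most 41.7 mm and 7.16 degrees, less where a joint would pass 70% of its speed; a pose out of reach is approached as far as the arm can. A call with a gripper value outside its range is refused whole. The fingers move at their own pace and stop on an object; "newtons" is the grip in N (left out, the last holds). Time passes only in rows, so rows that repeat a pose let the fingers close. It gives the time, the measured TCP pose, the force and the opening at its end, in the units of the state.
- monitor.state(): the state, without advancing time (a new reading comes with each control period).
- camera(name): name is "scene" or "top"; returns (picture, depth): 384x512x3 uint8, blue, green, red; 384x512 float32, m along the optical axis (not along the pixel's ray), 0 where there is no reading.
- calibration(name): a dict with "fov_y" (degrees; the focal length in pixels is half the picture's height over the tangent of half this angle, whatever the lens; pixels are square), "cx", "cy" (the principal point, pixels), "rvec" (rotation vector, rad) and "tvec" (3), from world to camera coordinates, as OpenCV has them. Camera axes: x right, y down, z forward; pixel columns grow to the right and rows downward; lengths in m; the calibration is good to about 2 mm. A picture is of the moment at which its call begins. calibration takes no time and is no camera call.
- ctrl.job_done(): hands the job in, once; it reports no verdict.
Trained networks look in the newest picture that a camera, given by its name, has taken for a name from the list of things; names that differ only in an ending like _2 or _b are one class to them, and where a whole thing is asked for, a point or a joint stands for the part that bears it (a point fixed in the world has none). Each returns a list of dicts, best first, with "p" (0 to 1); they miss things now and then, are a little off and sometimes report something else, mostly with a low value. They report only what shows in the picture. A call takes as long as a camera call.
- trace(target, camera): "pixels" (384x512 bool, what is visible of it) and "point" ([column, row] in pixels, amid what is visible of it).
The state is a dict: "time": time; "joint_pos": joint angles; "joint_velocities": joint speeds; "tau": joint torques, N m; "tool_pos": TCP position; "tool_rot": TCP orientation; "wrist_force": force on the tool from outside, world axes, zero at the start; "ft_torque": the same for the moment, N m; "finger_gap": finger opening in m.
Only numpy, scipy, OpenCV 4.12 (cv2) and the standard library are available. Lean on these libraries where they do the work, as an engineer would, in place of code of your own. Each camera call takes 0.05 s, during which the arm holds its last target. There are 200 camera calls.

## Task

Take the bare steel cake tin base out of the wooden draining rack and stand it upright in the steel tin holder, in the gap between the clipped stack of bases and the red end stop, facing the same way as the stack. Then push the end stop up so that the base is snug against the stack, and let go. Leave the smaller black base where it is in the rack.

Things in the scene. Friction and masses are not known exactly. Their poses are not given: they have to be found in the camera images.
- steel_base_mid (a point): Centre of the loose steel base: upright flat-faced disc, diameter 140, thickness 12 mm along its level y axis (x, z may turn about it), about 0.2 kg. On edge in one of two slots (90 mm apart along y) of a wooden draining rack: centre 77, top 147 mm above the table. Dowels 62 mm high hold it 48 mm either side of its middle; the top is free to pinch across the thickness and lift straight out.
- dark_base_mid (a point): Centre of the black base, a bystander in the rack's other slot: same form, diameter 110, thickness 12, top 114 mm above the table.
- tin_holder: Fixed steel holder. Origin on the table, z up, bases' axis = its y. From -y: wall 150 high, clipped stack of three 140 mm bases with free face at y = -90 mm, open gap, red end stop at +y. Rails along y at x = -40, 40 mm cradle a base at x = 0, centre 77, top 147 mm above the table. Snug, its centre is at y = -84. Set down square it stands by itself; the stop then slides it along the rails.
- end_stop (a joint): Stop's travel in m along holder -y: 0 open, 0.143 snug on one base, 0.150 limit; starts at 0 to 0.03. Red plate, 100 mm wide, 25 to 125 mm above the table: inner face at holder y = 65 mm - travel. Behind it a black push block, 40 wide, 20 to 125 mm above the table, both centred at x = 0: outer face at y = 115 mm - travel, free behind. Slides at about 3 N, stays where left.

How it is judged:
On the way:
1. the steel base stands in the holder, on its rails between the stack and the stop (x of steel_base_mid in the frame of tin_holder between -0.015 and 0.015 m and z of steel_base_mid in the frame of tin_holder between 0.062 and 0.088 m and y of steel_base_mid in the frame of tin_holder between -0.1 and 0.06 m and angle between the y axis of steel_base_mid and the y axis of tin_holder, either way round below 0.5 rad), for 0.1 s.
At the end, for the whole second after the job is handed in: The steel base stands at rest on the holder's rails (within 15 mm of their middle), within 10 degrees of square and 14 mm of its snug place against the stack; the end stop is within 12 mm of snug (travel over 0.131 m); the black base is within 30 mm of its start (x of steel_base_mid in the frame of tin_holder between -0.015 and 0.015 m and z of steel_base_mid in the frame of tin_holder between 0.062 and 0.088 m and y of steel_base_mid in the frame of tin_holder between -0.1 and -0.07 m and angle between the y axis of steel_base_mid and the y axis of tin_holder, either way round below 0.18 rad and value of joint end_stop above 0.131 m and linear speed of steel_base below 0.03 m/s and distance of dark_base_mid from where it was at the start of the episode below 0.03 m); the robot touches nothing.
It fails at once if the black base is knocked or taken out of its slot (distance of dark_base_mid from where it was at the start of the episode above 0.05 m).
It also fails if it takes over 53 s, if anything falls off the work surface, if the arm or the gripper's body presses on something with over 40 N, if the wrist force passes 120 N, or if a joint passes its speed limit or range.

## Working session

There is one attempt and no reset: what is moved stays moved. The work goes in short steps, Python scripts to look and compute and a tool call to move; the robot and the scene stay as the last step left them, time stands still between calls to the robot, and variables do not carry over. Pictures are saved under pics/ and viewed, about 8 in all and at most 12, crops included, and the job is handed in when it is done.

Besides the shell and the picture viewer there is one more tool, called after "Call:" as name(argument=value, ...) on one line, values as JSON. jog_arm: Moves the arm, as the interface text tells. Its arguments: {"type":"object","properties":{"delta_pos":{"type":"array","items":{"type":"array","items":{"type":"number"}}},"turn":{"type":"array","items":{"type":"array","items":{"type":"number"}}},"grip":{"type":"array","items":{"type":"number"}},"newtons":{"type":"number"}},"required":["delta_pos","turn","grip"]}

```bash
mkdir -p pics; cat > h.py <<'E'
import numpy as np, cv2
from rig import monitor, camera, calibration, ctrl, trace
def cal(n):
    c=calibration(n); R=cv2.Rodrigues(np.array(c["rvec"],float))[0]; t=np.array(c["tvec"],float).ravel()
    return 192/np.tan(np.radians(c["fov_y"])/2),c["cx"],c["cy"],R,t
def cloud(n,d):
    f,cx,cy,R,t=cal(n); v,u=np.mgrid[:384,:512]
    p=np.stack([(u-cx)/f*d,(v-cy)/f*d,d],-1); w=(p-t)@R; w[d<=0]=np.nan; return w
def proj(n,p):
    f,cx,cy,R,t=cal(n); q=R@np.array(p)+t; return q[:2]/q[2]*f+[cx,cy]
E
python3 - <<'E'
from h import *
ims=[]
for n in("scene","top"):
    im,d=camera(n); w=cloud(n,d); np.save(n+"_w.npy",w); np.save(n+"_im.npy",im); ims.append(im)
    f,cx,cy,R,t=cal(n); print(n,"campos",-R.T@t)
    for k in("steel_base_mid","dark_base_mid","tin_holder","end_stop"):
        for r in trace(k,n)[:2]:
            m=r["pixels"]; q=w[m]; q=q[~np.isnan(q[:,0])]
            np.save(f"{n}_{k}.npy",m) if r["p"]>.4 else 0
            print(k,round(r["p"],2),r["point"],m.sum(),np.percentile(q,[2,50,98],axis=0).round(3).tolist() if len(q) else None)
    cv2.imwrite(f"pics/{n}1.png",im)
print(monitor.state())
E
```

```text
scene campos [0.98207599 0.11073257 0.88308336]
dark_base_mid 0.76 [132.9, 158.9] 1341 [[0.446, -0.274, 0.013], [0.497, -0.255, 0.073], [0.542, -0.241, 0.114]]
tin_holder 0.82 [347.7, 240.8] 11350 [[0.471, 0.078, 0.002], [0.568, 0.201, 0.006], [0.631, 0.323, 0.148]]
end_stop 0.58 [399.3, 237.9] 1453 [[0.506, 0.264, 0.028], [0.562, 0.286, 0.088], [0.601, 0.314, 0.128]]
top campos [ 0.39522371 -0.00289272  0.75088382]
dark_base_mid 0.56 [400.8, 229.9] 1373 [[0.441, -0.273, 0.012], [0.489, -0.255, 0.08], [0.538, -0.242, 0.112]]
tin_holder 0.82 [141.5, 194.4] 12424 [[0.466, 0.073, 0.0], [0.538, 0.204, 0.005], [0.629, 0.325, 0.147]]
end_stop 0.65 [90.6, 179.2] 2099 [[0.503, 0.263, 0.027], [0.549, 0.266, 0.092], [0.597, 0.312, 0.125]]
{'time': 0.5, 'joint_pos': array([ 1.06719196e+00,  1.16009477e-01,  1.44162208e+00,  1.57533459e-05,
        1.58399988e+00, -3.77875909e-02]), 'joint_velocities': array([-0.00026678, -0.00063277, -0.00046008, -0.00044469,  0.00107485,
       -0.00157733]), 'tau': array([-4.13374619e-04, -7.31151080e+01, -6.32217765e+01, -1.98742018e-04,
        8.76485901e-04, -2.95326277e-05]), 'tool_pos': array([0.30317382, 0.60308273, 0.23128302]), 'tool_rot': array([[ 4.49152514e-01,  8.93455101e-01, -3.25123563e-05],
       [ 8.93455101e-01, -4.49152515e-01, -2.63661791e-05],
       [-3.81600038e-05, -1.72058949e-05, -9.99999999e-01]]), 'wrist_force': array([ 0.09653821,  0.15278987, -0.07449685]), 'ft_torque': array([ 0.05179171,  0.00237187, -0.0036107 ]), 'finger_gap': 0.0854137341140383}
```

View pics/scene1.png

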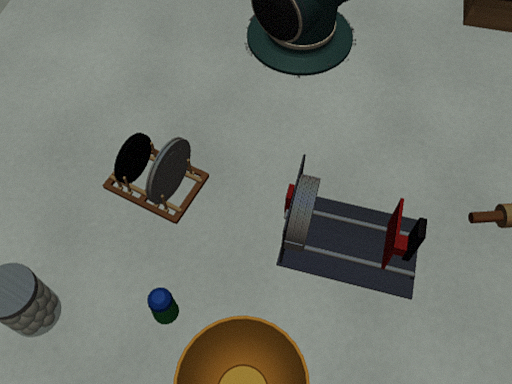

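View pics/top1.png

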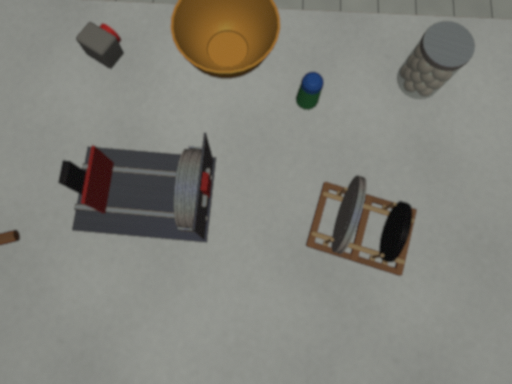

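Scene view: steel disc at about (170,170), dark disc at (133,158), stack at (303,212), and red stop at (395,235). Top view: steel disc at (348,213), dark disc at (397,231), stack at (188,188), and stop at (97,180).

```bash
python3 - <<'E'
from h import *
def plane(q,it=400,tol=.002):
    rng=np.random.default_rng(0); best=None
    for _ in range(it):
        a=q[rng.choice(len(q),3,False)]; n=np.cross(a[1]-a[0],a[2]-a[0]); 
        if np.linalg.norm(n)<1e-7: continue
        n/=np.linalg.norm(n); m=abs((q-a[0])@n)<tol
        if best is None or m.sum()>best.sum(): best=m
    c=q[best].mean(0); n=np.linalg.svd(q[best]-c)[2][2]; n*=np.sign(n[1]) ; return c,n,best
W={n:np.load(n+"_w.npy") for n in("scene","top")}
def sel(n,lo,hi):
    w=W[n].reshape(-1,3); return w[np.all((w>lo)&(w<hi),1)]
for n in W:
    # steel disc
    q=sel(n,[.38,-.215,.04],[.56,-.1,.16]); c,nn,b=plane(q); p=q[b]
    h=np.array([nn[1],-nn[0],0]);h/=np.linalg.norm(h); s=p@h
    cc=[cv2.minEnclosingCircle(np.c_[p@h,p[:,2]].astype(np.float32))]
    print(n,"steel",len(q),b.sum(),c.round(4),"n",nn.round(3),"yaw",np.degrees(np.arctan2(-nn[0],nn[1])).round(2),"s-range",s.min().round(4),s.max().round(4),"zmax",p[:,2].max().round(3),"circ",cc)
    t=q[q[:,2]>.138]; print(" top pts",len(t),t.mean(0).round(4), "off from plane mm",np.percentile((t-c)@nn*1e3,[2,50,98]).round(1))
    print(" all off",np.percentile((q-c)@nn*1e3,[2,50,98]).round(1))
    # stop plate
    q=sel(n,[.47,.2,.03],[.63,.35,.14]); c,nn,b=plane(q); print(n,"stop",b.sum(),len(q),c.round(4),nn.round(3),"yaw",np.degrees(np.arctan2(-nn[0],nn[1])).round(2))
    h=np.array([nn[1],-nn[0],0]);h/=np.linalg.norm(h);p=q[b];print(" xr",np.percentile(p@h,[1,99]).round(4),"at c",(c@h).round(4), "off",np.percentile((q-c)@nn*1e3,[1,50,99]).round(1))
    # holder top stuff : wall + stack top
    q=sel(n,[.42,.03,.03],[.68,.18,.17]); c,nn,b=plane(q); print(n,"stack/wall plane",b.sum(),len(q),c.round(4),nn.round(3),np.degrees(np.arctan2(-nn[0],nn[1])).round(2))
    t=q[q[:,2]>.125]; print(" high",len(t),cv2.minAreaRect(t[:,:2].astype(np.float32)))
    # floor plate
    q=sel(n,[.42,.03,.0015],[.68,.35,.02]); m=np.load(f"{n}_tin_holder.npy"); w=W[n][m]; w=w[w[:,2]<.02]; w=w[~np.isnan(w[:,0])]
    print(" base rect",cv2.minAreaRect(w[:,:2].astype(np.float32)))
E
```

```text
scene steel 1445 1211 [ 0.5101 -0.1644  0.0961] n [0.253 0.967 0.006] yaw -14.66 s-range 0.4721 0.587 zmax 0.151 circ [((0.5333480834960938, 0.08819948881864548), 0.0689309760928154)]
 top pts 250 [ 0.5165 -0.1708  0.1438] off from plane mm [-11.   -4.2   1.4]
 all off [-10.   -0.1   2. ]
scene stop 569 1399 [0.5547 0.2661 0.088 ] [ 0.037  0.999 -0.013] yaw -2.14
 xr [0.4932 0.5912] at c 0.5443 off [-1.  19.8 48.4]
scene stack/wall plane 444 2083 [0.5497 0.095  0.1457] [0.109 0.014 0.994] -82.45
 high 1359 ((0.546843409538269, 0.09326968342065811), (0.05124891176819801, 0.1579834222793579), 88.37855529785156)
 base rect ((0.5256778597831726, 0.20783260464668274), (0.27799516916275024, 0.21777784824371338), 87.70387268066406)
top steel 1318 876 [ 0.5053 -0.1644  0.0998] n [0.249 0.968 0.012] yaw -14.42 s-range 0.4714 0.5864 zmax 0.148 circ [((0.5343686938285828, 0.087378591299057), 0.06723833829164505)]
 top pts 316 [ 0.5125 -0.1717  0.1429] off from plane mm [-11.   -5.3   0.7]
 all off [-10.8  -0.2   1. ]
top stop 1293 2036 [0.5496 0.265  0.0838] [ 0.037  0.999 -0.006] yaw -2.14
 xr [0.491  0.5891] at c 0.5393 off [-1.1  0.4 47.6]
top stack/wall plane 773 2829 [0.5371 0.0781 0.1117] [ 0.037  0.999 -0.009] -2.15
 high 1806 ((0.5440799593925476, 0.09191770851612091), (0.05108635872602463, 0.15910440683364868), 87.69810485839844)
 base rect ((0.5712923407554626, 0.2241555154323578), (0.3074865937232971, 0.21683228015899658), 88.3511962890625)
```

```bash
python3 - <<'E'
from h import *
W={n:np.load(n+"_w.npy") for n in("scene","top")}
def sel(n,lo,hi):
    w=W[n].reshape(-1,3); return w[np.all((w>lo)&(w<hi),1)]
from scipy.optimize import least_squares
for n in W:
    nn=np.array([.251,.968]);h=np.array([.968,-.251])
    q=sel(n,[.38,-.24,.02],[.64,-.1,.16]); o=q[:,:2]@nn; m=abs(o+.0305)<.003; p=q[m]; s=p[:,:2]@h
    print(n,"n",np.median(o[m]), "s",np.percentile(s,[0.3,99.7]).round(4))
    # rim: for each s-bin max z ; and each z-bin extremes
    R=[]
    for z in np.arange(.075,.13,.005):
        k=s[abs(p[:,2]-z)<.003]; R+=[(k.min(),z),(k.max(),z)]
    for b in np.arange(.50,.58,.005):
        k=p[abs(s-b)<.003,2]; R.append((b,k.max()))
    R=np.array(R); f=least_squares(lambda a:np.hypot(R[:,0]-a[0],R[:,1]-a[1])-a[2],[.54,.077,.07],loss="soft_l1",f_scale=.002); print(" circle",f.x.round(4))
    q=q[q[:,2]>.142]; print(" top: n",np.percentile(q[:,:2]@nn,[2,98]).round(4),"s",np.percentile(q[:,:2]@h,[2,50,98]).round(4))
    N=np.array([.037,.9993]);H=np.array([.9993,-.037])
    q=sel(n,[.42,.03,.125],[.68,.18,.17]); a=q[:,:2]@N
    print(" stack n pct",np.percentile(a,[1,5,25,50,75,95,99]).round(4)); print(np.histogram(a,np.arange(.07,.15,.004)))
    k=q[(a>.095)&(q[:,2]>.143)]; print(" stack x",np.percentile(k[:,:2]@H,[2,50,98]).round(4))
    q=sel(n,[.42,.1,.012],[.68,.3,.03]); 
    q=sel(n,[.42,.14,.003],[.68,.26,.03]); x=q[:,:2]@H; print(" floor z by x",[(round(b,3),round(float(np.median(q[abs(x-b)<.0015,2])),4)) for b in np.arange(.46,.63,.005) if (abs(x-b)<.0015).sum()>5])
E
```

```text
scene n -0.03111131670483397 s [0.4739 0.6098]
 circle [0.5418 0.0817 0.0687]
 top: n [-0.0424 -0.0305] s [0.5149 0.5426 0.5689]
 stack n pct [0.0891 0.0939 0.1029 0.1148 0.1271 0.1368 0.1386]
(array([  0,   0,   0,   0,  23,  46,  49, 149, 168, 114, 108, 117, 108,
       108, 111, 112, 112,  34,   0]), array([0.07 , 0.074, 0.078, 0.082, 0.086, 0.09 , 0.094, 0.098, 0.102,
       0.106, 0.11 , 0.114, 0.118, 0.122, 0.126, 0.13 , 0.134, 0.138,
       0.142, 0.146]))
 stack x [0.4759 0.5441 0.6139]
 floor z by x [(np.float64(0.46), 0.0052), (np.float64(0.465), 0.0055), (np.float64(0.47), 0.0051), (np.float64(0.475), 0.0053), (np.float64(0.48), 0.0052), (np.float64(0.485), 0.005), (np.float64(0.49), 0.0058), (np.float64(0.5), 0.0196), (np.float64(0.505), 0.0156), (np.float64(0.51), 0.0057), (np.float64(0.515), 0.0054), (np.float64(0.52), 0.0049), (np.float64(0.525), 0.005), (np.float64(0.53), 0.005), (np.float64(0.535), 0.0051), (np.float64(0.54), 0.0052), (np.float64(0.545), 0.0053), (np.float64(0.55), 0.0052), (np.float64(0.555), 0.0052), (np.float64(0.56), 0.005), (np.float64(0.565), 0
[... 1091 characters left out ...]
t64(0.505), 0.0165), (np.float64(0.51), 0.004), (np.float64(0.515), 0.0035), (np.float64(0.52), 0.0039), (np.float64(0.525), 0.0039), (np.float64(0.53), 0.0039), (np.float64(0.535), 0.004), (np.float64(0.54), 0.0037), (np.float64(0.545), 0.0037), (np.float64(0.55), 0.0039), (np.float64(0.555), 0.0038), (np.float64(0.56), 0.0039), (np.float64(0.565), 0.0041), (np.float64(0.57), 0.0038), (np.float64(0.575), 0.0118), (np.float64(0.58), 0.0179), (np.float64(0.585), 0.0162), (np.float64(0.59), 0.0039), (np.float64(0.595), 0.004), (np.float64(0.6), 0.0037), (np.float64(0.605), 0.0039), (np.float64(0.61), 0.0039), (np.float64(0.615), 0.0036), (np.float64(0.62), 0.0038), (np.float64(0.625), 0.0034)]
```

```bash
cat > go.py <<'E'
import sys; from h import *
from scipy.spatial.transform import Rotation as Ro
s=monitor.state(); R=s["tool_rot"]
def go(x,y,z,yaw):
    a=np.radians(yaw); X=np.array([np.cos(a),np.sin(a),0]); Z=np.array([0,0,-1.]); T=np.stack([X,np.cross(Z,X),Z],1)
    print("d",(R.T@(np.array([x,y,z])-s["tool_pos"])*1e3).round(1),"turn",np.degrees(Ro.from_matrix(R.T@T).as_rotvec()).round(2),"rot(T)",(T.T@(np.array([x,y,z])-s["tool_pos"])*1e3).round(1))
if len(sys.argv)>4:
    v=list(map(float,sys.argv[1:])); print(s["time"],s["tool_pos"].round(4),s["wrist_force"].round(1),round(s["finger_gap"],4))
    for i in range(0,len(v),4): go(*v[i:i+4])
E
python3 go.py .5143 -.1721 .25 75.46
```

```text
0.5 [0.3032 0.6031 0.2313] [ 0.1  0.2 -0.1] 0.0854
d [-597.8  536.8  -18.7] turn [ -0.     0.   -12.15] rot(T) [-697.4  399.   -18.7]
```

Call:
jog_arm(delta_pos=[[-597, 536, -20], [-597, 536, -20], [-597, 536, -20], [-597, 536, -20], [-597, 536, -20]], turn=[[0, 0, -12.2], [0, 0, -12.2], [0, 0, -12.2], [0, 0, -12.2], [0, 0, -12.2]], grip=[1, 1, 1, 1, 1])

```text
time: 0.92
tool_pos: [0.3579, 0.4003, 0.2365]
tool_rot: [[0.25, 0.968, 0.0], [0.968, -0.25, 0.0], [0.0, 0.0, -1.0]]
wrist_force: [0.8, -0.2, 0.8]
finger_gap: 0.0852
```

Call:
jog_arm(delta_pos=[[-515, 294, -13], [-515, 294, -13], [-515, 294, -13], [-515, 294, -13], [-515, 294, -13]], turn=[[0, 0, 0], [0, 0, 0], [0, 0, 0], [0, 0, 0], [0, 0, 0]], grip=[1, 1, 1, 1, 1])

```text
time: 1.33
tool_pos: [0.4125, 0.1993, 0.2414]
tool_rot: [[0.249, 0.968, 0.001], [0.968, -0.249, 0.0], [0.001, 0.001, -1.0]]
wrist_force: [0.6, 1.3, -0.0]
finger_gap: 0.0852
```

Call:
jog_arm(delta_pos=[[-335, 191, -9], [-335, 191, -9], [-335, 191, -9], [-335, 191, -9], [-335, 191, -9]], turn=[[0, 0, 0], [0, 0, 0], [0, 0, 0], [0, 0, 0], [0, 0, 0]], grip=[1, 1, 1, 1, 1])

```text
time: 1.75
tool_pos: [0.467, -0.002, 0.2465]
tool_rot: [[0.249, 0.968, 0.002], [0.968, -0.249, 0.0], [0.001, 0.002, -1.0]]
wrist_force: [0.5, 0.5, -0.4]
finger_gap: 0.0853
```

```bash
python3 go.py .5143 -.1721 .20 75.46 .5143 -.1721 .116 75.46
```

```text
1.75 [ 0.467  -0.002   0.2465] [ 0.5  0.5 -0.4] 0.0853
d [-153.    88.1   46.6] turn [ 0.11 -0.05  0.11] rot(T) [-152.8   88.5   46.5]
d [-153.1   87.9  130.6] turn [ 0.11 -0.05  0.11] rot(T) [-152.8   88.5  130.5]
```

Call:
jog_arm(delta_pos=[[-153, 88, 20], [-153, 88, 20], [-153, 88, 20], [-153, 88, 20], [-153, 88, 45]], turn=[[0, 0, 0], [0, 0, 0], [0, 0, 0], [0, 0, 0], [0, 0, 0]], grip=[1, 1, 1, 1, 1])

```text
time: 2.17
tool_pos: [0.5158, -0.177, 0.2046]
tool_rot: [[0.252, 0.968, 0.007], [0.968, -0.252, -0.003], [-0.001, 0.007, -1.0]]
wrist_force: [1.2, -0.4, 0.6]
finger_gap: 0.0856
```

```bash
python3 go.py .5143 -.1721 .116 75.46; python3 - <<'E'
from h import *
a=camera("top")[0]; b=camera("scene")[0]
cv2.imwrite("pics/3.png",np.hstack([cv2.resize(a[130:290,270:430],None,fx=2.4,fy=2.4),cv2.resize(b[60:220,80:240],None,fx=2.4,fy=2.4)]))
E
```

```text
2.1667 [ 0.5158 -0.177   0.2046] [ 1.2 -0.4  0.6] 0.0856
d [ 4.5 -3.3 88.6] turn [ 0.42  0.04 -0.05] rot(T) [ 4.4 -2.7 88.6]
```

View pics/3.png

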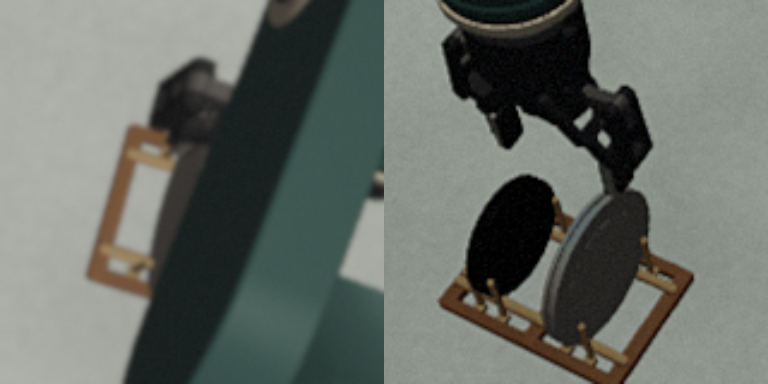

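The crop shows the fingers straddling the steel disc, with the black disc clear. I'll descend.

Call:
jog_arm(delta_pos=[[4, -3, 20], [4, -3, 50], [4, -3, 75], [4, -3, 88], [4, -3, 88]], turn=[[0.4, 0, 0], [0.4, 0, 0], [0.4, 0, 0], [0.4, 0, 0], [0.4, 0, 0]], grip=[1, 1, 1, 1, 1])

```text
time: 2.68
tool_pos: [0.5101, -0.1682, 0.1076]
tool_rot: [[0.252, 0.968, -0.013], [0.968, -0.252, 0.005], [0.002, -0.014, -1.0]]
wrist_force: [0.1, -0.5, -0.6]
finger_gap: 0.0855
```

```bash
python3 go.py .5143 -.1721 .116 75.46
```

```text
2.6833 [ 0.5101 -0.1682  0.1076] [ 0.1 -0.5 -0.6] 0.0855
d [-2.7  4.9 -8.5] turn [-0.78 -0.1  -0.03] rot(T) [-2.7  5.  -8.4]
```

Call:
jog_arm(delta_pos=[[-2.7, 5, -8], [-2.7, 5, -8], [-2.7, 5, -8], [-2.7, 5, -8], [-2.7, 5, -8]], turn=[[-0.8, 0, 0], [-0.8, 0, 0], [-0.8, 0, 0], [-0.8, 0, 0], [-0.8, 0, 0]], grip=[1, 0.7, 0.4, 0.3, 0.2], newtons=40)

```text
time: 3.1
tool_pos: [0.5146, -0.1722, 0.1164]
tool_rot: [[0.252, 0.968, 0.002], [0.968, -0.252, 0.001], [0.002, 0.002, -1.0]]
wrist_force: [0.1, 0.0, 0.3]
finger_gap: 0.0388
```

Call:
jog_arm(delta_pos=[[0, 0, 0], [0, 0, 0], [0, 0, 0], [0, 0, 0], [0, 0, 0]], turn=[[0, 0, 0], [0, 0, 0], [0, 0, 0], [0, 0, 0], [0, 0, 0]], grip=[0, 0, 0, 0, 0])

```text
time: 3.52
tool_pos: [0.5148, -0.1722, 0.1167]
tool_rot: [[0.252, 0.968, 0.002], [0.968, -0.252, 0.001], [0.002, 0.002, -1.0]]
wrist_force: [0.6, 1.5, 4.1]
finger_gap: 0.0112
```

```bash
python3 go.py .5143 -.1721 .116 75.46 .5143 -.1721 .30 75.46
```

```text
3.5167 [ 0.5148 -0.1722  0.1167] [0.6 1.5 4.1] 0.0112
d [-0.  -0.5  0.7] turn [ 0.11 -0.1  -0.04] rot(T) [-0.  -0.5  0.7]
d [ 3.000e-01 -1.000e-01 -1.833e+02] turn [ 0.11 -0.1  -0.04] rot(T) [  -0.    -0.5 -183.3]
```

Call:
jog_arm(delta_pos=[[0, 0, -10], [0, 0, -25], [0, 0, -45], [0, 0, -70], [0, 0, -100]], turn=[[0, 0, 0], [0, 0, 0], [0, 0, 0], [0, 0, 0], [0, 0, 0]], grip=[0, 0, 0, 0, 0], newtons=60)

```text
time: 3.93
tool_pos: [0.5139, -0.1721, 0.2169]
tool_rot: [[0.252, 0.968, -0.0], [0.968, -0.252, 0.002], [0.002, -0.0, -1.0]]
wrist_force: [0.3, 0.0, -2.5]
finger_gap: 0.0107
```

Call:
jog_arm(delta_pos=[[0, 0, -30], [0, 0, -60], [0, 0, -80], [0, 0, -85], [0, 0, -85]], turn=[[0, 0, 0], [0, 0, 0], [0, 0, 0], [0, 0, 0], [0, 0, 0]], grip=[0, 0, 0, 0, 0])

```text
time: 4.35
tool_pos: [0.514, -0.1724, 0.3031]
tool_rot: [[0.252, 0.968, 0.002], [0.968, -0.252, 0.001], [0.001, 0.001, -1.0]]
wrist_force: [-0.9, -0.9, -2.2]
finger_gap: 0.011
```

```bash
python3 - <<'E'
from h import *
H=np.array([.9993,-.037]);N=np.array([.037,.9993]); print(H*.541+N*.213)
b=camera("scene")[0]; cv2.imwrite("pics/4.png",b)
E
python3 go.py .5485 .1928 .30 87.88
```

```text
[0.5485023 0.1928339]
4.4 [ 0.5138 -0.1723  0.3013] [ 0.4  0.1 -2.5] 0.0107
d [362.1 -58.3   2. ] turn [ -0.04  -0.11 -12.46] rot(T) [366.1  21.2   1.3]
```

View pics/4.png

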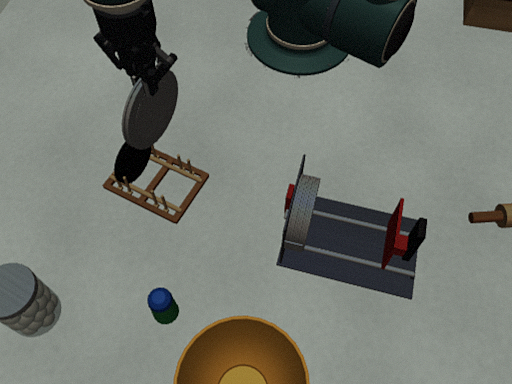

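The steel disc (150,108) hangs upright in the grip, and the black base is undisturbed at (132,163). I'll carry it over.

Call:
jog_arm(delta_pos=[[20, -3, 0], [50, -8, 0], [85, -14, 0], [120, -19, 0], [155, -25, 0]], turn=[[0, 0, -1], [0, 0, -2], [0, 0, -3], [0, 0, -4], [0, 0, -5]], grip=[0, 0, 0, 0, 0])

```text
time: 4.82
tool_pos: [0.528, -0.0146, 0.2992]
tool_rot: [[0.166, 0.986, -0.003], [0.986, -0.166, 0.002], [0.002, -0.004, -1.0]]
wrist_force: [1.2, 0.0, -2.7]
finger_gap: 0.0109
```

```bash
python3 go.py .5485 .1928 .30 87.88
```

```text
4.8167 [ 0.528  -0.0146  0.2992] [ 1.2  0.  -2.7] 0.0109
d [207.9 -14.3  -0.4] turn [-0.2  -0.1  -7.45] rot(T) [208.   12.8  -0.8]
```

Call:
jog_arm(delta_pos=[[35, -2, 0], [70, -5, 0], [105, -7, 0], [140, -10, 0], [170, -12, 0]], turn=[[0, 0, -1.5], [0, 0, -3], [0, 0, -4.5], [0, 0, -6], [0, 0, -7.4]], grip=[0, 0, 0, 0, 0])

```text
time: 5.23
tool_pos: [0.5437, 0.1572, 0.2971]
tool_rot: [[0.036, 0.999, -0.006], [0.999, -0.036, 0.002], [0.001, -0.006, -1.0]]
wrist_force: [1.2, -0.0, -2.9]
finger_gap: 0.011
```

```bash
python3 go.py .5485 .1928 .30 87.88
```

```text
5.2333 [0.5437 0.1572 0.2971] [ 1.2 -0.  -2.9] 0.011
d [35.7  3.5 -2.9] turn [-0.36 -0.08  0.06] rot(T) [35.7  3.4 -2.9]
```

Call:
jog_arm(delta_pos=[[20, 3, 0], [33, 3.5, 0], [35.7, 3.5, 20], [35.7, 3.5, 50], [35.7, 3.5, 80]], turn=[[-0.3, 0, 0], [-0.3, 0, 0], [-0.3, 0, 0], [-0.3, 0, 0], [-0.3, 0, 0]], grip=[0, 0, 0, 0, 0])

```text
time: 5.65
tool_pos: [0.5477, 0.1928, 0.215]
tool_rot: [[0.036, 0.999, -0.002], [0.999, -0.036, 0.001], [0.001, -0.002, -1.0]]
wrist_force: [0.7, -0.9, -2.6]
finger_gap: 0.0113
```

```bash
python3 - <<'E'
from h import *
im,d=camera("scene"); w=cloud("scene",d).reshape(-1,3)
H=np.array([.9993,-.037]);N=np.array([.037,.9993])
x=w[:,:2]@H;y=w[:,:2]@N;z=w[:,2]
m=(abs(x-.541)<.09)&(abs(y-.213)<.03)&(z>.05)&(z<.2); print("disc",m.sum(),np.percentile(np.c_[x,y,z][m],[1,50,99],axis=0).round(4).tolist())
q=w[m&(y>np.percentile(y[m],40))]; c=q.mean(0); print("n",np.linalg.svd(q-c)[2][2].round(3))
cv2.imwrite("pics/5.png",cv2.resize(im[100:320,220:500],None,fx=2,fy=2))
E
python3 go.py .5485 .1928 .1175 87.88
```

```text
disc 298 [[0.5011, 0.2062, 0.111], [0.5854, 0.2068, 0.1714], [0.6098, 0.2183, 0.1997]]
n [-0.001  0.999 -0.046]
5.7 [0.5459 0.192  0.2078] [-0.3 -0.6 -9.7] 0.0111
d [ 1.   3.4 90.3] turn [-0.54  0.1   0.05] rot(T) [ 0.9  2.6 90.3]
```

View pics/5.png

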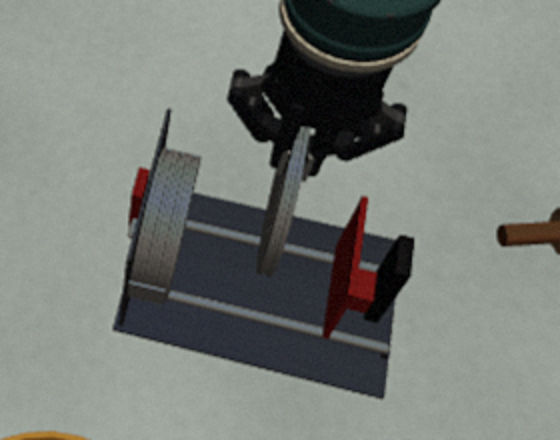

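The disc is square over the middle of the gap. I'll lower it.

Call:
jog_arm(delta_pos=[[1, 3, 20], [1, 3, 40], [1, 3, 58], [1, 3, 70], [1, 3, 75]], turn=[[-0.5, 0, 0], [-0.5, 0, 0], [-0.5, 0, 0], [-0.5, 0, 0], [-0.5, 0, 0]], grip=[0, 0, 0, 0, 0])

```text
time: 6.12
tool_pos: [0.5474, 0.1922, 0.1307]
tool_rot: [[0.037, 0.999, -0.004], [0.999, -0.037, -0.003], [-0.003, -0.004, -1.0]]
wrist_force: [-0.2, 0.1, -2.5]
finger_gap: 0.011
```

```bash
python3 go.py .5485 .1928 .1165 87.88
```

```text
6.1167 [0.5474 0.1922 0.1307] [-0.2  0.1 -2.5] 0.011
d [ 0.7  1.1 14.2] turn [-0.21  0.16  0.02] rot(T) [ 0.6  1.  14.2]
```

Call:
jog_arm(delta_pos=[[0.7, 1, 4], [0.7, 1, 8], [0.7, 1, 11], [0.7, 1, 13], [0.7, 1, 14]], turn=[[-0.2, 0.15, 0], [-0.2, 0.15, 0], [-0.2, 0.15, 0], [-0.2, 0.15, 0], [-0.2, 0.15, 0]], grip=[0, 0, 0, 0, 0])

```text
time: 6.53
tool_pos: [0.5486, 0.1929, 0.117]
tool_rot: [[0.037, 0.999, 0.0], [0.999, -0.037, -0.0], [-0.0, 0.0, -1.0]]
wrist_force: [0.7, 0.1, 2.9]
finger_gap: 0.0109
```

Call:
jog_arm(delta_pos=[[0, 0, 0.5], [0, 0, 0.5], [0, 0, 0.5]], turn=[[0, 0, 0], [0, 0, 0], [0, 0, 0]], grip=[0, 0, 0])

```text
time: 6.78
tool_pos: [0.5488, 0.1929, 0.117]
tool_rot: [[0.037, 0.999, 0.001], [0.999, -0.037, 0.0], [0.0, 0.001, -1.0]]
wrist_force: [0.9, -0.2, -0.6]
finger_gap: 0.0114
```

Call:
jog_arm(delta_pos=[[0, 0, 0.5], [0, 0, 1], [0, 0, 1.5], [0, 0, 1.5], [0, 0, 1.5]], turn=[[0, 0, 0], [0, 0, 0], [0, 0, 0], [0, 0, 0], [0, 0, 0]], grip=[0, 0, 0, 0, 0], newtons=25)

```text
time: 7.2
tool_pos: [0.5492, 0.1931, 0.1167]
tool_rot: [[0.037, 0.999, 0.002], [0.999, -0.037, 0.001], [0.001, 0.002, -1.0]]
wrist_force: [-2.4, -1.0, 9.9]
finger_gap: 0.0114
```

It's seated, with 9.9 N pushing up. Now a slow release.

Call:
jog_arm(delta_pos=[[0, 0, 0], [0, 0, 0], [0, 0, 0], [0, 0, 0], [0, 0, 0]], turn=[[0, 0, 0], [0, 0, 0], [0, 0, 0], [0, 0, 0], [0, 0, 0]], grip=[0.12, 0.15, 0.2, 0.3, 0.4])

```text
time: 7.62
tool_pos: [0.5491, 0.1931, 0.1166]
tool_rot: [[0.037, 0.999, 0.002], [0.999, -0.037, 0.001], [0.001, 0.002, -1.0]]
wrist_force: [0.4, 0.2, -0.1]
finger_gap: 0.0337
```

Call:
jog_arm(delta_pos=[[0, 0, 0], [0, 0, -10], [0, 0, -30], [0, 0, -60], [0, 0, -95]], turn=[[0, 0, 0], [0, 0, 0], [0, 0, 0], [0, 0, 0], [0, 0, 0]], grip=[0.5, 0.6, 0.6, 0.6, 0.6])

```text
time: 8.03
tool_pos: [0.5482, 0.1928, 0.212]
tool_rot: [[0.037, 0.999, 0.0], [0.999, -0.037, -0.0], [-0.0, 0.0, -1.0]]
wrist_force: [-0.2, 0.6, 0.6]
finger_gap: 0.051
```

```bash
python3 - <<'E'
from h import *
im,d=camera("scene"); w=cloud("scene",d).reshape(-1,3)
H=np.array([.9993,-.037]);N=np.array([.037,.9993])
x=w[:,:2]@H;y=w[:,:2]@N;z=w[:,2]
m=(abs(x-.541)<.09)&(abs(y-.213)<.03)&(z>.03)&(z<.155); print("disc",m.sum(),np.percentile(np.c_[x,y,z][m],[1,50,99],axis=0).round(4).tolist())
cv2.imwrite("pics/6.png",cv2.resize(im[100:320,220:500],None,fx=2,fy=2))
P=H*.541+N*.372; print(P)
E
python3 go.py .5544 .3517 .22 87.88
```

```text
disc 804 [[0.4804, 0.2066, 0.0349], [0.5628, 0.2098, 0.1233], [0.6105, 0.2189, 0.149]]
[0.5543853 0.3517226]
8.0833 [0.5501 0.1934 0.2209] [ 1.2 -0.   8.5] 0.0512
d [158.3  -1.5   1.3] turn [ 0.52 -0.17  0.03] rot(T) [158.4  -1.6   0.9]
```

View pics/6.png

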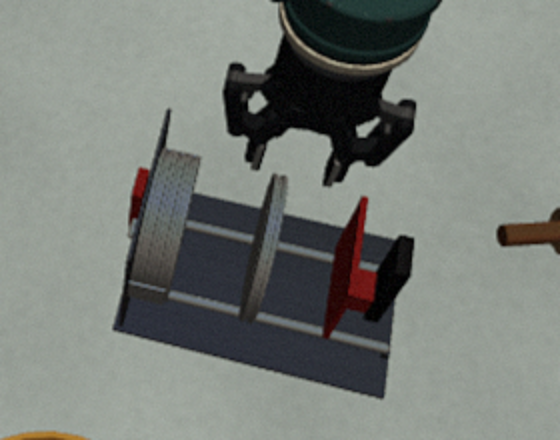

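The disc stands on the rails. I'll shut the gripper and go behind the push block.

Call:
jog_arm(delta_pos=[[40, 0, 0], [80, -1, 0], [120, -1, 0], [155, -1, 0], [176, -1, 0]], turn=[[0, 0, 0], [0, 0, 0], [0, 0, 0], [0, 0, 0], [0, 0, 0]], grip=[0, 0, 0, 0, 0])

```text
time: 8.5
tool_pos: [0.5551, 0.3725, 0.2218]
tool_rot: [[0.035, 0.999, 0.009], [0.999, -0.035, 0.003], [0.004, 0.009, -1.0]]
wrist_force: [-0.1, -0.2, 0.5]
finger_gap: 0.0002
```

```bash
python3 go.py .5551 .3697 .085 87.88
```

```text
8.5 [0.5551 0.3725 0.2218] [-0.1 -0.2  0.5] 0.0002
d [ -3.3  -1.2 136.8] turn [ 0.53 -0.21  0.11] rot(T) [-2.800e+00  1.000e-01  1.368e+02]
```

Call:
jog_arm(delta_pos=[[-3, -1, 30], [-3, -1, 70], [-3, -1, 105], [-3, -1, 130], [-3, -1, 137]], turn=[[0.5, -0.2, 0.1], [0.5, -0.2, 0.1], [0.5, -0.2, 0.1], [0.5, -0.2, 0.1], [0.5, -0.2, 0.1]], grip=[0, 0, 0, 0, 0])

```text
time: 8.92
tool_pos: [0.5538, 0.3692, 0.0804]
tool_rot: [[0.037, 0.999, -0.004], [0.999, -0.037, -0.003], [-0.003, -0.004, -1.0]]
wrist_force: [0.3, 0.7, -1.5]
finger_gap: 0.0
```

Call:
jog_arm(delta_pos=[[0, 0, 0], [0, 0, 0]], turn=[[0, 0, 0], [0, 0, 0]], grip=[0, 0])

```text
time: 9.08
tool_pos: [0.554, 0.3693, 0.0813]
tool_rot: [[0.037, 0.999, -0.004], [0.999, -0.037, -0.003], [-0.003, -0.004, -1.0]]
wrist_force: [1.3, 0.1, 0.8]
finger_gap: 0.0002
```

```bash
python3 go.py .5551 .3697 .085 87.88; python3 - <<'E'
from h import *
im=camera("scene")[0]
cv2.imwrite("pics/7.png",cv2.resize(im[100:320,220:500],None,fx=2,fy=2))
E
```

```text
9.0833 [0.554  0.3693 0.0813] [1.3 0.1 0.8] 0.0002
d [ 0.5  1.1 -3.7] turn [-0.23  0.16  0.01] rot(T) [ 0.5  1.1 -3.7]
```

View pics/7.png

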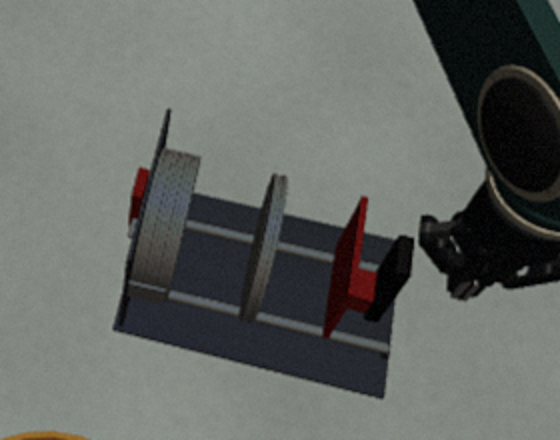

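Call:
jog_arm(delta_pos=[[-8, 1, 0], [-18, 1, -2], [-28, 1, -3], [-36, 1, -4], [-44, 1, -4]], turn=[[0, 0, 0], [0, 0, 0], [0, 0, 0], [0, 0, 0], [0, 0, 0]], grip=[0, 0, 0, 0, 0])

```text
time: 9.55
tool_pos: [0.5541, 0.3246, 0.0875]
tool_rot: [[0.037, 0.999, -0.001], [0.999, -0.037, -0.001], [-0.001, -0.001, -1.0]]
wrist_force: [-0.0, 4.7, 4.9]
finger_gap: 0.0001
```

Call:
jog_arm(delta_pos=[[-6, 0, 0], [-14, 0, 0], [-22, 0, 0], [-30, 0, 0], [-38, 0, 0]], turn=[[0, 0, 0], [0, 0, 0], [0, 0, 0], [0, 0, 0], [0, 0, 0]], grip=[0, 0, 0, 0, 0])

```text
time: 9.97
tool_pos: [0.5527, 0.286, 0.0877]
tool_rot: [[0.037, 0.999, -0.001], [0.999, -0.037, -0.0], [-0.0, -0.001, -1.0]]
wrist_force: [1.7, 3.1, 2.6]
finger_gap: 0.0003
```

```bash
python3 - <<'E'
from h import *
s=monitor.state(); H=np.array([.9993,-.037]);N=np.array([.037,.9993]); print("tcp HN",s["tool_pos"][:2]@H,s["tool_pos"][:2]@N,s["wrist_force"].round(1))
im,d=camera("top"); w=cloud("top",d).reshape(-1,3)
x=w[:,:2]@H;y=w[:,:2]@N;z=w[:,2]
m=(abs(x-.541)<.06)&(y>.155)&(y<.31)&(z>.03)&(z<.15); print(np.histogram(y[m],np.arange(.155,.315,.005)))
E
```

```text
tcp HN 0.541714132665273 0.3062377479911125 [1.7 3.1 2.6]
(array([   0,    0,    0,    0,    0,    0,    0,    0,    0,   20, 1326,
        229,  106,    0,    0,    0,   55,  733,   45,    0,    0,    0,
          4,   31,  328,   71,   61,   19,   14,    9,    8]), array([0.155, 0.16 , 0.165, 0.17 , 0.175, 0.18 , 0.185, 0.19 , 0.195,
       0.2  , 0.205, 0.21 , 0.215, 0.22 , 0.225, 0.23 , 0.235, 0.24 ,
       0.245, 0.25 , 0.255, 0.26 , 0.265, 0.27 , 0.275, 0.28 , 0.285,
       0.29 , 0.295, 0.3  , 0.305, 0.31 ]))
```

Call:
jog_arm(delta_pos=[[-5, 0, 0], [-11, 0, 0], [-17, 0, 0], [-23, 0, 0], [-30, 0, 0]], turn=[[0, 0, 0], [0, 0, 0], [0, 0, 0], [0, 0, 0], [0, 0, 0]], grip=[0, 0, 0, 0, 0])

```text
time: 10.43
tool_pos: [0.5515, 0.2546, 0.0875]
tool_rot: [[0.037, 0.999, -0.001], [0.999, -0.037, -0.001], [-0.001, -0.001, -1.0]]
wrist_force: [1.1, 6.0, 0.9]
finger_gap: -0.0003
```

Call:
jog_arm(delta_pos=[[-6, 0, 0], [-12, 0, 0], [-18, 0, 0], [-24, 0, 0], [-30, 0, 0]], turn=[[0, 0, 0], [0, 0, 0], [0, 0, 0], [0, 0, 0], [0, 0, 0]], grip=[0, 0, 0, 0, 0])

```text
time: 10.85
tool_pos: [0.5505, 0.2243, 0.0876]
tool_rot: [[0.037, 0.999, -0.001], [0.999, -0.037, -0.0], [-0.0, -0.001, -1.0]]
wrist_force: [2.4, 6.0, 1.2]
finger_gap: -0.0004
```

```bash
cat > chk.py <<'E'
from h import *
s=monitor.state(); H=np.array([.9993,-.037]);N=np.array([.037,.9993]); print("tcp HN",s["time"],s["tool_pos"][:2]@H,s["tool_pos"][:2]@N,s["wrist_force"].round(1))
import sys
for n in("top","scene"):
    im,d=camera(n); w=cloud(n,d).reshape(-1,3); x=w[:,:2]@H;y=w[:,:2]@N;z=w[:,2]
    m=(abs(x-.541)<.07)&(y>.13)&(y<.31)&(z>.132)&(z<.155); print(n,"disc top",m.sum(),np.percentile(np.c_[x,y,z][m],[2,50,98],axis=0).round(4).tolist() if m.sum() else 0)
    m=(abs(x-.541)<.055)&(y>.13)&(y<.25)&(z>.03)&(z<.13); print(np.histogram(y[m],np.arange(.13,.255,.005))[0])
    if len(sys.argv)>1: cv2.imwrite(f"pics/{n}{sys.argv[1]}.png",cv2.resize(im[100:320,220:500],None,fx=2,fy=2) if n=="scene" else im)
E
python3 chk.py 8
```

```text
tcp HN 10.85 0.5417824849728323 0.24448121189799146 [2.4 6.  1.2]
top disc top 684 [[0.5017, 0.1309, 0.1328], [0.5376, 0.1654, 0.1416], [0.5788, 0.2149, 0.1486]]
[ 44  16   0   0   0   0 368 368  53  39 150   0   0   0  11  47 167  99
  24   8   0   0   0   0]
scene disc top 845 [[0.5042, 0.1305, 0.1327], [0.5511, 0.1697, 0.1435], [0.5818, 0.2767, 0.153]]
[ 33  49   0   0   0   0  18  31  33 159 197  16  54  52  55  56  82 106
  92  66  19  29  45  27]
```

View pics/scene8.png

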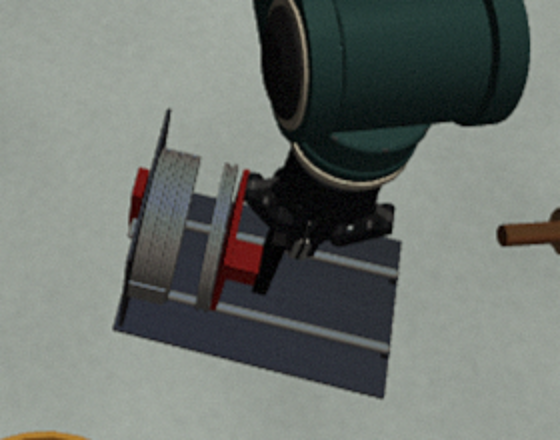

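The disc slides upright ahead of the stop. About 29 mm remains.

Call:
jog_arm(delta_pos=[[-5, 0, 0], [-10, 0, 0], [-15, 0, 0], [-19, 0, 0], [-22, 0, 0]], turn=[[0, 0, 0], [0, 0, 0], [0, 0, 0], [0, 0, 0], [0, 0, 0]], grip=[0, 0, 0, 0, 0])

```text
time: 11.37
tool_pos: [0.5495, 0.2013, 0.0874]
tool_rot: [[0.038, 0.999, -0.001], [0.999, -0.038, -0.001], [-0.001, -0.001, -1.0]]
wrist_force: [1.3, 3.3, 1.0]
finger_gap: 0.0
```

Call:
jog_arm(delta_pos=[[-2, 0, 0], [-4, 0, 0], [-5, 0, 0], [-5, 0, 0]], turn=[[0, 0, 0], [0, 0, 0], [0, 0, 0], [0, 0, 0]], grip=[0, 0, 0, 0])

```text
time: 11.7
tool_pos: [0.5493, 0.196, 0.0875]
tool_rot: [[0.038, 0.999, -0.001], [0.999, -0.038, -0.001], [-0.002, -0.001, -1.0]]
wrist_force: [0.5, 1.9, 1.3]
finger_gap: 0.0003
```

```bash
python3 chk.py
```

```text
tcp HN 11.7 0.5416539677074952 0.21619470610702154 [0.5 1.9 1.3]
top disc top 605 [[0.5009, 0.1309, 0.1327], [0.5368, 0.1398, 0.142], [0.5799, 0.1496, 0.1468]]
[ 42  35  39  36  74  43   0   0  25  47  49 144  11   3   0   0   0   0
   0   0   0   0   0   0]
scene disc top 839 [[0.5046, 0.1306, 0.1327], [0.5511, 0.1477, 0.1437], [0.5824, 0.2509, 0.1535]]
[ 33  29  28  29 158  99  52  53  54  53  53  94  89  90  34  24  28  45
  20  15   0   0   0   0]
```

Nearly snug. I'll creep until the force rises.

Call:
jog_arm(delta_pos=[[-1, 0, 0], [-1.5, 0, 0], [-2, 0, 0], [-2, 0, 0]], turn=[[0, 0, 0], [0, 0, 0], [0, 0, 0], [0, 0, 0]], grip=[0, 0, 0, 0])

```text
time: 12.13
tool_pos: [0.5492, 0.1951, 0.0874]
tool_rot: [[0.038, 0.999, -0.001], [0.999, -0.038, 0.0], [0.0, -0.001, -1.0]]
wrist_force: [3.0, 11.6, -2.0]
finger_gap: -0.0001
```

Call:
jog_arm(delta_pos=[[-1, 0, 0], [-1.5, 0, 0], [-1.5, 0, 0], [-1.5, 0, 0]], turn=[[0, 0, 0], [0, 0, 0], [0, 0, 0], [0, 0, 0]], grip=[0, 0, 0, 0])

```text
time: 12.47
tool_pos: [0.5492, 0.1951, 0.0875]
tool_rot: [[0.037, 0.999, -0.001], [0.999, -0.037, 0.003], [0.003, -0.001, -1.0]]
wrist_force: [2.8, 16.9, -2.2]
finger_gap: 0.0002
```

The force rose and the tool stopped moving, so it's snug. I'll back away and lift clear.

Call:
jog_arm(delta_pos=[[10, 0, 0], [30, 0, 0], [60, 0, 0], [80, 0, -20], [90, 0, -60]], turn=[[0, 0, 0], [0, 0, 0], [0, 0, 0], [0, 0, 0], [0, 0, 0]], grip=[0, 0, 0, 0, 0])

```text
time: 12.88
tool_pos: [0.5504, 0.2862, 0.1433]
tool_rot: [[0.036, 0.999, -0.008], [0.999, -0.036, -0.0], [-0.001, -0.008, -1.0]]
wrist_force: [1.3, 0.8, -0.6]
finger_gap: -0.0001
```

Call:
jog_arm(delta_pos=[[40, 0, -40], [80, 0, -80], [110, 0, -110], [120, 0, -120], [120, 0, -120]], turn=[[0, 0, 0], [0, 0, 0], [0, 0, 0], [0, 0, 0], [0, 0, 0]], grip=[0, 0, 0, 0, 0])

```text
time: 13.3
tool_pos: [0.5559, 0.4109, 0.2691]
tool_rot: [[0.033, 0.999, -0.003], [0.999, -0.033, 0.004], [0.003, -0.003, -1.0]]
wrist_force: [0.4, -0.3, 0.8]
finger_gap: -0.0003
```

```bash
python3 chk.py 9; python3 - <<'E'
from h import *
for n in("top","scene"):
    im,d=camera(n); w=cloud(n,d)
    for r in trace("dark_base_mid",n)[:1]:
        q=w[r["pixels"]]; print(n,r["p"],np.nanpercentile(q,[2,50,98],axis=0).round(3).tolist())
E
```

```text
tcp HN 13.3 0.5402647910265902 0.4311750474529609 [ 0.4 -0.3  0.8]
top disc top 597 [[0.5007, 0.1307, 0.1326], [0.537, 0.1394, 0.1418], [0.5795, 0.1491, 0.1472]]
[ 46  36  38  40  71  19   0   0  30  49  51 331  98  72   0   0   0   0
   0   0   0   0   0   0]
scene disc top 499 [[0.5018, 0.1304, 0.1328], [0.5505, 0.1404, 0.1432], [0.5841, 0.1504, 0.149]]
[ 31  25  26  26 167  97  53  53  51  52  52 133 121 123  12   0   0   0
   0   0   0   0   0   0]
top 0.97 [[0.442, -0.271, 0.014], [0.489, -0.254, 0.08], [0.538, -0.242, 0.113]]
scene 0.62 [[0.446, -0.275, 0.008], [0.496, -0.255, 0.073], [0.543, -0.241, 0.114]]
```

View pics/scene9.png

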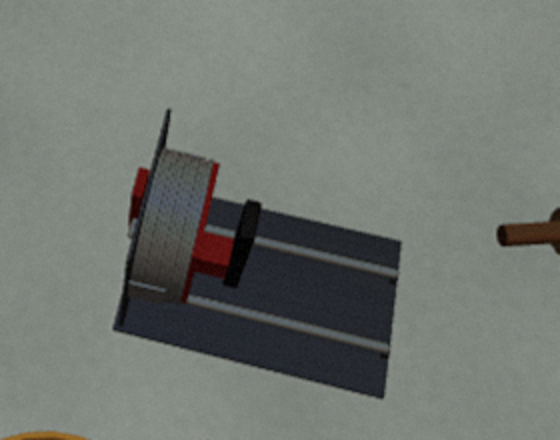

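The base is flush against the stack with the stop tight behind it. The gripper is clear and the black base hasn't moved, so I'm handing in.

```bash
python3 -c "
from rig import ctrl; print(ctrl.job_done())"
```

```text
the job is handed in; nothing more can be done
None
```

The steel base now stands in the tin holder, snug between the clipped stack and the red end stop. I handed the job in at about 13.5 s; it reports no verdict.

I lifted the base out of the rack and set it square in the gap on the rails. I then pushed the stop up with the shut gripper until the force rose to about 17 N and it stopped moving. After that I backed the gripper off and lifted it clear.

- **Steel base:** it is upright, its outer face is about 12 mm beyond the stack's free face (snug for a 12 mm base), and its top is about 147 mm above the table.
- **End stop:** it sits flush behind the base, by position about 0.143 m of travel.
- **Black base:** its measured position matches the start to within about 2 mm from the top camera. The scene camera agrees apart from about 5 mm at the lowest visible point.

None of the final checks failed. I did not re-measure the angle of the base after the push, but it looks flush in the last picture.

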